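# Stamp the inspected coupon in the metallography lab

### The arm

A 7-joint arm with a two-finger parallel gripper is mounted at the origin on the work surface. World frame = base frame: x ahead of the robot, y to its left, z up, the work surface at z = 0. Lengths are in mm, angles in rad, forces in N, time in s.
With the tool pointing down it reaches from about 400 to 850 mm from the base axis. Payload 4.5 kg.
Tool frame: the origin (TCP) lies at the very end of the fingers, on their centre line; the grasp point (between the pads) lies 19 mm behind it; z points along the fingers, y is the direction in which the jaws open and shut (so a half turn about z gives the same grasp; the last joint's range is limited). The gripper opens to 88 mm and grips with 3 to 60 N. Pads are 18 mm wide; open, the fingers measure 123 mm over their backs; the gripper's body (75 mm by 187 mm) begins 45 mm behind the grasp point.
Start: joints at [-1.31, 0.689, -0.195, 1.565, 0.157, 0.902, -0.215], TCP at [140.516, 609.025, 210.443] pointing down, gripper open.
Joint ranges: [-3.01, 3.01], [-0.46, 2.08], [-1.47, 1.51], [0.13, 2.56], [-1, 4.14], [0.04, 2.09], [-2.66, 2.66]. Speed limits (rad/s): [2.57, 2.57, 3.14, 3.14, 3.14, 3.14, 3.14].

### API

Orientations are given as a unit quaternion [w, x, y, z].
In Python, from station import get_obs, eyes, job gives the robot as it stands.
- The arm moves only by the tool play_rows, never from a script. Its arguments are lists of equal length, an entry for each row: "fingers": the opening, from 0 (shut) to 1 (fully open); "offset": the shift along the tool's x, y, z as a fraction of full scale, a list of three; "twist": the turn about the tool's z as a fraction of full scale. A call has 1 to 5 rows; each row is the pose to reach, as a shift and turn from the pose commanded when the call began, along the tool's axes at that moment; what a row does not reach only later rows make up. Full scale, the value 1, is 60 cm for a shift and pi/2 rad for a turn. A row lasts 1/8 s, in which the tool goes at most 62.5 mm and 10.7 degrees, less where a joint would pass 70% of its speed; a pose out of reach is approached as far as the arm can. A call with a number of a shift or a turn outside -1 to 1 is refused whole. A call with a gripper value outside its range is refused whole. The fingers move at their own pace and stop on an object; "grip_force" is the grip in N (left out, the last holds). Time passes only in rows, so rows that repeat a pose let the fingers close. It gives the time, the measured TCP pose, the force and the opening at its end, in the units of the state.
- get_obs(): the state, without advancing time (a new reading comes with each control period).
- eyes.capture(name): name is "scene" or "side" or "wrist"; returns the picture (384x512x3 uint8, blue, green, red); there is no depth.
- eyes.camera_params(name): a dict with "K" (3x3 intrinsics, pixels), "D" ([k1, k2, p1, p2, k3] as OpenCV has them; the pictures are not rectified), "rvec" (rotation vector, rad) and "tvec" (3), from world to camera coordinates, as OpenCV has them. Camera axes: x right, y down, z forward; pixel columns grow to the right and rows downward; lengths in mm; the calibration is good to about 2 mm. A picture is of the moment at which its call begins: read the wrist's pose just before it. camera_params takes no time and is no camera call; for the wrist camera it gives the pose at the moment of the call.
- job.job_done(): hands the job in, once; it reports no verdict.
The state is a dict: "t": time; "qpos": joint angles; "joint_vel": joint speeds; "joint_efforts": joint torques, N m; "ee_pos": TCP position; "ee_rot": TCP orientation; "contact_force": force on the tool from outside, world axes, zero at the start; "torque": the same for the moment, N m; "grip_width": finger opening in mm.
Only numpy, scipy, OpenCV 4.12 (cv2) and the standard library are available. Lean on these libraries where they do the work, as an engineer would, in place of code of your own. Each camera call takes 0.05 s, during which the arm holds its last target. There are 200 camera calls.

### The job

Take the hand stamp with the square foot and press it squarely down on the middle of the round aluminium coupon that lies on the spring table of the marking stand, until the spring table has gone well down, and hold it there for a moment. Lift the stamp straight up off the coupon without sliding it, then set it down gently, upright, in the middle of the round black rubber mat and let it go.

Things in the scene. Friction and masses are not known exactly. Their poses are not given: they have to be found in the camera images.
- square_stamp: Hand stamp, loose, upright on the bench, 0.18-0.35 kg: square dark steel foot 40 x 40 x 12 mm, neck 18 mm thick, straight aluminium handle 28 mm in diameter from 30 to 98 mm height. Grip the handle at about 65 mm height with 25 N or more. Origin: centre of the foot's underside; z up along the handle; yaw is free. (Another stamp, with round foot and black ball handle, is not the one.)
- coupon (a point): Middle of the upper face of the round aluminium coupon (60 mm in diameter, fixed) on the spring table, a dark steel disc 80 mm in diameter, on the marking stand, a round grey foot 100 mm in diameter fixed to the bench. The face is 54 mm above the bench with the table up; the point goes down with the table. z up.
- spring_table (a joint): How far the spring table is pushed down, in m: 0 = up, 0.008 = at its lower stop. It starts to move at about 4 N, is 4 mm down at 7.5 N and at the stop at 11 N (the stamp's weight counts, but does not move it alone). It springs back up when let go.
- rest_mat_top (a point): Middle of the upper face of the round black rubber mat on which the stamp is put away: 84 mm in diameter, 6 mm thick, fixed flat on the bench, its upper face 6 mm above the bench. z points up.
Things that resemble listed ones, but are neither listed nor needed, are in the scene too. What is shaped like the square_stamp but orange is not meant. Leave any orange look-alike of the part that bears coupon alone.

How it is judged:
By the outcome, as a careful person would: the job done as asked, in the order asked, and still so for the second after the job is handed in, with the robot touching nothing.
It also fails if it takes over 48 s, if anything falls off the work surface, if the arm or the gripper's body presses on something with over 40 N, if the wrist force passes 120 N, or if a joint passes its speed limit or range.

## Working session

There is one attempt and no reset: what is moved stays moved. The work goes in short steps, Python scripts to look and compute and a tool call to move; the robot and the scene stay as the last step left them, time stands still between calls to the robot, and variables do not carry over. Pictures are saved under pics/ and viewed, on a budget of 10 in all, crops included, one or two more only if the job needs it, and the job is handed in when it is done.

Besides the shell and the picture viewer there is one more tool, called as name([rows], argument=value, ...), one row to a line, values as JSON. play_rows: Moves the arm, as the interface text tells. Shift numbers are shares of 60 cm and turn numbers shares of pi/2 rad, none past 1 either way. Its arguments: {"type":"object","properties":{"fingers":{"type":"array"},"offset":{"type":"array"},"twist":{"type":"array"},"grip_force":{"type":"number"}},"required":["fingers","offset","twist"]}

```bash
mkdir -p pics
cat > h.py <<'E'
import numpy as np, cv2
from station import get_obs, eyes, job
def ray(p,uv):
    K=np.array(p["K"],float);D=np.array(p["D"],float)
    n=cv2.undistortPoints(np.array([[uv]],float),K,D)[0,0]
    R=cv2.Rodrigues(np.array(p["rvec"],float))[0];t=np.array(p["tvec"],float).ravel()
    return -R.T@t, R.T@np.array([n[0],n[1],1.])
def plane(p,uv,z):
    c,d=ray(p,uv); return c+d*(z-c[2])/d[2]
def proj(p,X):
    return cv2.projectPoints(np.array([X],float),np.array(p["rvec"],float),np.array(p["tvec"],float),np.array(p["K"],float),np.array(p["D"],float))[0][0,0]
E
python3 - <<'E'
from h import *
s=get_obs();print(s["t"],s["ee_pos"],s["ee_rot"],s["contact_force"],s["grip_width"])
for n in("scene","side"):
    im=eyes.capture(n);cv2.imwrite(f"pics/{n}0.png",im)
    p=eyes.camera_params(n);print(n,ray(p,(256,192)))
E
```

```text
0.0 [140.4490731  608.31665531 209.6225359 ] [-2.74763719e-05  1.13115687e-01  9.93581403e-01 -9.13983682e-04] [ 0.79544918  0.2553564  -0.39186462] 87.86180084350705
scene (array([ 892.4159324 ,  543.61770486, 1098.71300038]), array([-0.34135413, -0.39151636, -0.8545272 ]))
side (array([ 367.84587746, -630.50208975,  858.77169386]), array([ 0.10057892,  0.65270369, -0.75092979]))
```

View pics/scene0.png

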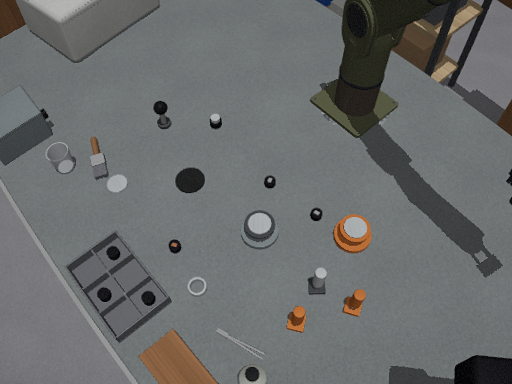

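View pics/side0.png

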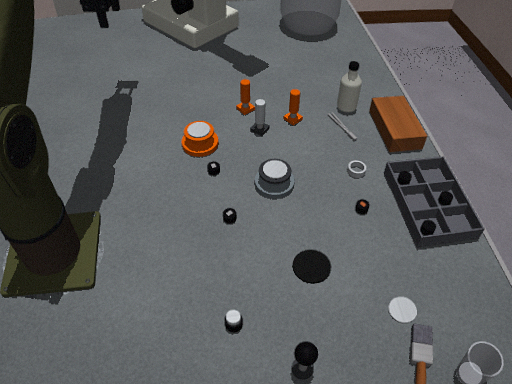

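The scene image shows these candidates:
- **Stamps:** grey square-footed stamp at (318,280), orange look-alikes at (297,318) and (356,300), and a ball-handled round stamp at (163,115). The grey one fits: square dark foot and aluminium handle.
- **Stands:** grey at (260,228), orange at (353,232). The grey one is meant.
- **Mat:** black disc at (190,180). The disc at (117,183) is white.

The side view agrees: stamp (260,115), stand (274,177), mat (311,266).

Run:
```python
from h import *
P={n:eyes.camera_params(n) for n in("scene","side")}
I={n:cv2.imread(f"pics/{n}0.png") for n in P}
def blob(n,uv,r,lo,hi):
    im=I[n];u,v=uv;g=im[v-r:v+r,u-r:u+r].max(2)
    m=((g>=lo)&(g<=hi)).astype(np.uint8)
    k,l,st,c=cv2.connectedComponentsWithStats(m,connectivity=4)
    i=1+np.argmax(st[1:,4]);pts=np.argwhere(l==i)[:,::-1]+[u-r,v-r]
    cs,_=cv2.findContours((l==i).astype(np.uint8),cv2.RETR_EXTERNAL,cv2.CHAIN_APPROX_NONE)
    e=cv2.fitEllipse(max(cs,key=len)); return np.array(e[0])+[u-r,v-r],e[1],st[i,4],pts
for nm,z,q in(("coupon",54,{"scene":(260,225),"side":(274,172)}),("mat",6,{"scene":(190,180),"side":(311,266)})):
    for n in P:
        c,ax,a,pts=blob(n,q[n],24,*((150,255) if nm=="coupon" else (0,50)))
        print(nm,n,c.round(1),np.round(ax,1),a,plane(P[n],c,z).round(1), "extent",np.ptp([plane(P[n],p,z)[:2] for p in pts],axis=0).round())
for n,uv in(("scene",(320,278)),("side",(260,113))):
    c,ax,a,pts=blob(n,uv,22,150,255)
    top=pts[pts[:,1]<pts[:,1].min()+3].mean(0); bot=pts[pts[:,1].argmax()]
    print("stamp",n,c,ax,a,"centroid@64",plane(P[n],pts.mean(0),64).round(1))
    d,_,a,pts=blob(n,uv,20,0,75);print("foot",pts.mean(0),a,plane(P[n],pts.mean(0),8).round(1))
a=cv2.resize(I["scene"][195:335,240:380],None,fx=4,fy=4,interpolation=2)
cv2.imwrite("pics/crop1.png",a)
```

```text
coupon scene [259.2 222.8] [19.7 22. ] 370 [529.7 139.1  54. ] extent [57. 58.]
coupon side [274.6 168.8] [16.3 23.3] 327 [531.1 136.8  54. ] extent [57. 56.]
mat scene [189.7 180. ] [23.8 28. ] 559 [ 569.6 -111.2    6. ] extent [80. 82.]
mat side [311.2 266.3] [32.6 37.6] 1010 [ 569.4 -117.2    6. ] extent [83. 85.]
stamp scene [320.64422035 272.5       ] (9.581467628479004, 10.153251647949219) 90 centroid@64 [513.  340.5  64. ]
foot [314.72       287.18666667] 150 [531.  347.1   8. ]
stamp side [259.94630051 101.61102867] (5.440275192260742, 8.705183982849121) 47 centroid@64 [533.2 389.3  64. ]
foot [259.29375 127.93125] 160 [525.2 343.5   8. ]
```

View pics/crop1.png

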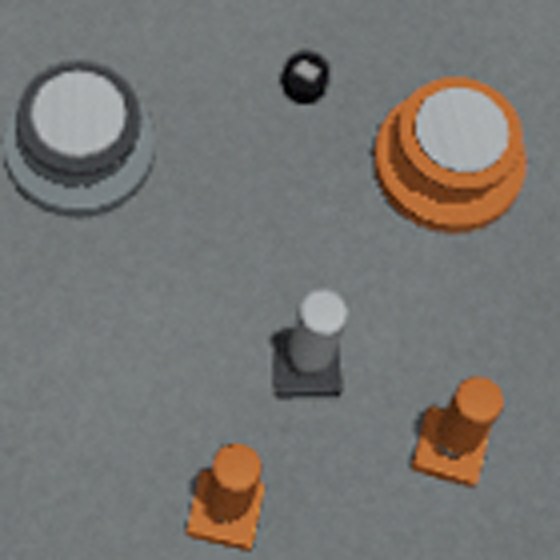

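The crop confirms the grey stamp with the dark square foot at crop (307,350), between the two orange ones, and the grey stand at crop (78,115). The bright stamp blob is the handle's top face, so I'll recompute with z=98.

Run:
```python
from h import *
P={n:eyes.camera_params(n) for n in("scene","side")}
a=plane(P["scene"],(320.6,272.5),98);print("top scene",a.round(1),"side",plane(P["side"],(259.95,101.6),98).round(1))
f=lambda x,y:(240+x/4-.4,195+y/4-.4)
print("scene foot lower corners z0", [plane(P["scene"],f(*q),2).round(1) for q in((275,396),(341,396))])
for q in((480,395),(237,465)): print("orange top",plane(P["scene"],f(*q),98).round(1))
c1,d1=ray(P["scene"],(320.6,272.5));c2,d2=ray(P["side"],(259.95,101.6))
s=np.linalg.lstsq(np.c_[d1,-d2],c2-c1,rcond=None)[0];print("tri",c1+d1*s[0],c2+d2*s[1])
p=eyes.camera_params("wrist");c,d=ray(p,(256,192));print("wrist cam",c,d)
```

```text
top scene [525.5 347.1  98. ] side [526.2 345.8  98. ]
scene foot lower corners z0 [array([552.6, 347.2,   2. ]), array([522.2, 374.8,   2. ])]
orange top [495.6 442.9  98. ]
orange top [626.1 378.9  98. ]
tri [525.36390791 347.03276606  97.61062841] [526.33702833 346.65474548  97.32806723]
wrist cam [ 72.31288226 624.26254092 383.03115464] [ 0.26737527 -0.05802472 -0.96185958]
```

```bash
cat >> h.py <<'E'
from scipy.spatial.transform import Rotation
def go(X,s=None):
    s=s or get_obs();w,x,y,z=s["ee_rot"]
    return (Rotation.from_quat([x,y,z,w]).inv().apply(np.array(X)-s["ee_pos"])/600).round(4)
E
python3 - <<'E'
from h import *
p=eyes.camera_params("side")
for q in((190,45),(145,20),(238,25),(345,110)): print(q,plane(p,q,0).round())
print("tcp px",proj(p,(140,608,210)),"bottle top",plane(p,(353,66),110).round())
print(go((526,346.5,190)),go((526,346.5,200)))
E
```

```text
(190, 45) [353. 825.   0.]
(145, 20) [ 190. 1036.    0.]
(238, 25) [535. 942.   0.]
(345, 110) [791. 400.   0.]
tcp px [111.85997925  26.40128299] bottle top [817. 463. 110.]
[-0.7242 -0.2808  0.0334] [-0.7242 -0.2808  0.0167]
```

play_rows([
  [-0.7242, -0.2808, 0.0167],
  [-0.7242, -0.2808, 0.0167],
  [-0.7242, -0.2808, 0.0167],
  [-0.7242, -0.2808, 0.0167],
  [-0.7242, -0.2808, 0.0167],
], fingers=[1, 1, 1, 1, 1], twist=[0.167, 0.167, 0.167, 0.167, 0.167], grip_force=45)

```text
t: 0.72
ee_pos: [400.3, 432.0, 203.4]
ee_rot: [-0.0, 0.242, 0.97, -0.0]
contact_force: [0.4, 1.0, -0.7]
grip_width: 88.1
```

Run:
```python
from h import *
s=get_obs();print(s["t"],s["ee_pos"],s["ee_rot"],go((526,346.5,200)))
```

```text
0.725 [400.28211257 432.04717071 203.42717987] [-1.28564145e-04  2.41975769e-01  9.70282268e-01 -1.78051509e-04] [-0.2519 -0.0275  0.0057]
```

play_rows([
  [-0.2519, -0.0275, 0.006],
  [-0.2519, -0.0275, 0.006],
  [-0.2519, -0.0275, 0.006],
  [-0.2519, -0.0275, 0.006],
  [-0.2519, -0.0275, 0.006],
], fingers=[1, 1, 1, 1, 1], twist=[0, 0, 0, 0, 0])

```text
t: 1.35
ee_pos: [522.7, 349.5, 199.9]
ee_rot: [-0.001, 0.241, 0.971, 0.0]
contact_force: [-0.6, 0.6, 1.1]
grip_width: 87.9
```

Run:
```python
from h import *
s=get_obs();p=eyes.camera_params("wrist");im=eyes.capture("wrist");cv2.imwrite("pics/w1.png",im)
print(s["t"],s["ee_pos"],s["ee_rot"],s["contact_force"])
print("exp top",proj(p,(526,346.5,98)),"tcp",proj(p,s["ee_pos"]))
```

```text
1.35 [522.70351306 349.5115576  199.85952511] [-1.02772826e-03  2.40977286e-01  9.70530177e-01  2.59353913e-04] [-0.63286647  0.57520565  1.09382329]
exp top [253.65881133 188.50091425] tcp [254.79391288 220.91469341]
```

View pics/w1.png

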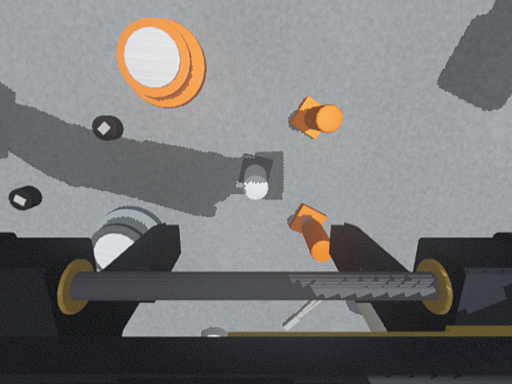

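The stamp's handle top is at (256,188) against an expected (254,188), so the position is confirmed. The orange ones at (330,118) and (320,245) are clear of the finger line.

Run:
```python
from h import *
s=get_obs();p=eyes.camera_params("wrist")
print(s["t"],s["ee_pos"],plane(p,(256,188),98),go((526,346.5,46)))
```

```text
1.4 [522.46132376 349.87384645 199.99751295] [526.47572107 349.34649065  98.        ] [-0.0084 -0.0023  0.2566]
```

play_rows([
  [0, 0, 0.08],
  [0, 0, 0.14],
  [0, 0, 0.15],
  [0, 0, 0.15],
  [0, 0, 0.15],
], fingers=[1, 1, 1, 1, 1], twist=[0, 0, 0, 0, 0])

```text
t: 2.02
ee_pos: [525.4, 349.1, 111.9]
ee_rot: [0.001, 0.242, 0.97, 0.001]
contact_force: [0.5, -0.5, 0.0]
grip_width: 88.1
```

Run:
```python
from h import *
s=get_obs();print(s["t"],s["ee_pos"],s["ee_rot"],s["contact_force"],go((526,346.5,46)))
```

```text
2.025 [525.3585484  349.11953896 111.87429876] [9.16817941e-04 2.41853891e-01 9.70311316e-01 1.34331994e-03] [ 0.52629962 -0.46035587  0.04303672] [-0.0029 -0.0037  0.1098]
```

play_rows([
  [-0.002, -0.002, 0.08],
  [-0.002, -0.002, 0.11],
  [-0.002, -0.002, 0.11],
  [-0.002, -0.002, 0.11],
  [-0.002, -0.002, 0.11],
], fingers=[1, 1, 1, 0.2, 0.2], twist=[0, 0, 0, 0, 0], grip_force=45)

```text
t: 2.65
ee_pos: [526.0, 347.0, 45.5]
ee_rot: [0.001, 0.242, 0.97, 0.001]
contact_force: [0.0, 0.8, 0.1]
grip_width: 70.4
```

play_rows([
  [0, 0, 0],
  [0, 0, 0],
  [0, 0, 0],
  [0, 0, 0],
  [0, 0, 0],
], fingers=[0.2, 0.2, 0.2, 0.2, 0.2], twist=[0, 0, 0, 0, 0])

```text
t: 3.28
ee_pos: [525.3, 346.7, 44.1]
ee_rot: [0.0, 0.242, 0.97, 0.0]
contact_force: [0.1, 0.6, 0.7]
grip_width: 27.0
```

play_rows([
  [0, 0, -0.03],
  [0, 0, -0.1],
  [0, 0, -0.15],
  [0, 0, -0.15],
], fingers=[0.2, 0.2, 0.2, 0.2], twist=[0, 0, 0, 0])

```text
t: 3.78
ee_pos: [526.7, 347.3, 137.1]
ee_rot: [0.002, 0.242, 0.97, 0.002]
contact_force: [-0.1, 0.8, -2.8]
grip_width: 27.1
```

Run:
```python
from h import *
s=get_obs();print(s["t"],s["ee_pos"],s["grip_width"],s["contact_force"],go((530.4,138,135)))
```

```text
3.775 [526.678042   347.28370475 137.07683075] 27.084411137359997 [-0.08905031  0.78362657 -2.78647602] [-0.1695 -0.305   0.0023]
```

play_rows([
  [-0.05, -0.09, 0],
  [-0.1, -0.18, 0],
  [-0.15, -0.27, 0],
  [-0.1695, -0.305, 0],
  [-0.1695, -0.305, 0],
], fingers=[0.2, 0.2, 0.2, 0.2, 0.2], twist=[0, 0, 0, 0, 0])

```text
t: 4.4
ee_pos: [528.0, 133.5, 133.0]
ee_rot: [-0.001, 0.244, 0.97, -0.002]
contact_force: [-0.6, 0.3, -2.6]
grip_width: 26.9
```

play_rows([
  [0, 0, 0],
  [0, 0, 0],
], fingers=[0.2, 0.2], twist=[0, 0])

```text
t: 4.65
ee_pos: [528.6, 139.2, 133.8]
ee_rot: [-0.0, 0.241, 0.971, 0.001]
contact_force: [0.2, 0.3, -2.7]
grip_width: 27.0
```

Run:
```python
from h import *
s=get_obs();a=[]
for n in("scene","side"):
    im=eyes.capture(n);u,v=(260,215) if n=="scene" else (274,160)
    a.append(cv2.resize(im[v-45:v+45,u-45:u+45],(400,400),interpolation=2))
cv2.imwrite("pics/c2.png",np.hstack(a))
print(s["t"],s["ee_pos"],s["ee_rot"],s["grip_width"],s["contact_force"],go((530.4,138,135)))
```

```text
4.65 [528.60353987 139.18523881 133.82749466] [-3.09878156e-04  2.40653072e-01  9.70610970e-01  5.90332773e-04] 26.976180762003814 [ 0.16806134  0.28059511 -2.7499878 ] [-0.0029  0.0005 -0.0018]
```

View pics/c2.png

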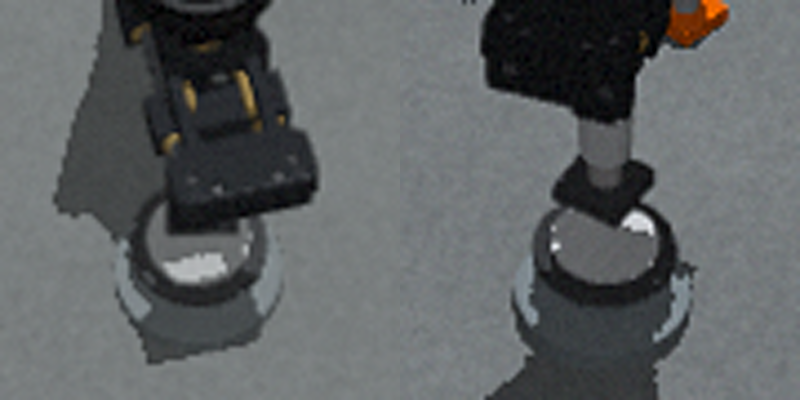

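The stamp hangs upright above the grey stand's coupon (side crop (605,190) over (605,245)). I'll lower it to about 5 mm above the face and check the centring.

play_rows([
  [-0.003, 0, 0.03],
  [-0.003, 0, 0.05],
  [-0.003, 0, 0.05],
  [-0.003, 0, 0.05],
  [-0.003, 0, 0.05],
], fingers=[0.2, 0.2, 0.2, 0.2, 0.2], twist=[0, 0, 0, 0, 0])

```text
t: 5.38
ee_pos: [530.9, 136.3, 104.6]
ee_rot: [0.0, 0.242, 0.97, 0.0]
contact_force: [0.7, 0.4, -3.3]
grip_width: 27.0
```

Run:
```python
from h import *
s=get_obs();a=[]
for n in("scene","side"):
    im=eyes.capture(n);u,v=(260,222) if n=="scene" else (274,165)
    p=eyes.camera_params(n)
    a.append(cv2.resize(im[v-30:v+30,u-30:u+30],(400,400),interpolation=2))
cv2.imwrite("pics/c3.png",np.hstack(a))
p=eyes.camera_params("side")
h=s["ee_pos"][2]-44.3
print(s["t"],s["ee_pos"],s["ee_rot"],s["grip_width"],s["contact_force"],go((530.4,138,104)))
f=lambda X:((proj(p,X)-[244,135]+.5)*400/60+[400,0]).round(0)
print("coupon c,+-30x,+-30y",[f((530.4+a,138+b,54)) for a,b in((0,0),(30,0),(-30,0),(0,30),(0,-30))])
w=s["ee_rot"];R=Rotation.from_quat([w[1],w[2],w[3],w[0]])
print("foot bottom at",h,[f((s["ee_pos"][0]+28.3*np.cos(t),s["ee_pos"][1]+28.3*np.sin(t),h)) for t in np.arange(4)*np.pi/2])
```

```text
5.375 [530.88744976 136.30112842 104.59162025] [4.12119608e-04 2.42108189e-01 9.70249117e-01 3.24933657e-04] 26.989610236458148 [ 0.68117754  0.38096809 -3.27944329] [0.002  0.0023 0.0008]
coupon c,+-30x,+-30y [array([605., 227.]), array([686., 219.]), array([524., 235.]), array([591., 169.]), array([619., 286.])]
foot bottom at 60.29162024938121 [array([685., 210.]), array([595., 163.]), array([531., 225.]), array([621., 274.])]
```

View pics/c3.png

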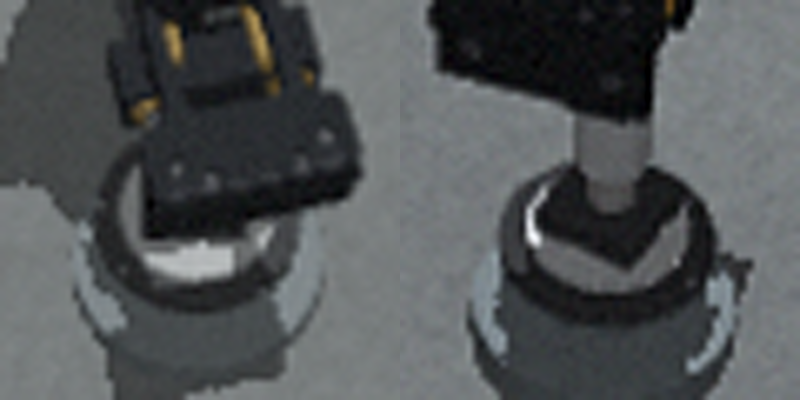

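The foot's corners show at crop (538,235), (686,205) and (628,272) within the coupon ellipse, whose centre is about (605,225). That leaves it about 1–2 mm off in +x, so I'll nudge it and press stepwise.

play_rows([
  [0.002, 0.001, 0],
  [0.002, 0.001, 0.004],
  [0.002, 0.001, 0.008],
  [0.002, 0.001, 0.011],
  [0.002, 0.001, 0.013],
], fingers=[0.2, 0.2, 0.2, 0.2, 0.2], twist=[0, 0, 0, 0, 0])

```text
t: 6.1
ee_pos: [529.9, 137.2, 96.5]
ee_rot: [0.0, 0.242, 0.97, 0.0]
contact_force: [-0.6, -1.0, 2.2]
grip_width: 26.5
```

play_rows([
  [0, 0, 0.002],
  [0, 0, 0.004],
  [0, 0, 0.006],
  [0, 0, 0.007],
  [0, 0, 0.007],
], fingers=[0.2, 0.2, 0.2, 0.2, 0.2], twist=[0, 0, 0, 0, 0])

```text
t: 6.72
ee_pos: [530.0, 137.3, 92.4]
ee_rot: [0.0, 0.242, 0.97, 0.0]
contact_force: [-0.1, -0.6, 5.6]
grip_width: 27.2
```

play_rows([
  [0, 0, 0.002],
  [0, 0, 0.004],
  [0, 0, 0.005],
  [0, 0, 0.005],
  [0, 0, 0.005],
], fingers=[0.2, 0.2, 0.2, 0.2, 0.2], twist=[0, 0, 0, 0, 0])

```text
t: 7.35
ee_pos: [530.2, 137.4, 89.9]
ee_rot: [0.001, 0.242, 0.97, 0.0]
contact_force: [0.0, 0.1, 9.8]
grip_width: 27.0
```

play_rows([
  [0, 0, 0.001],
  [0, 0, 0.001],
  [0, 0, 0.001],
  [0, 0, 0.001],
  [0, 0, 0.001],
], fingers=[0.2, 0.2, 0.2, 0.2, 0.2], twist=[0, 0, 0, 0, 0])

```text
t: 7.98
ee_pos: [530.4, 137.5, 89.8]
ee_rot: [0.001, 0.242, 0.97, 0.0]
contact_force: [-1.9, -0.6, 13.5]
grip_width: 26.9
```

The table is at its stop: z no longer moves and the force rises to about 16 N at the foot. I'll hold, then lift straight up.

play_rows([
  [0, 0, 0],
  [0, 0, 0],
  [0, 0, 0],
  [0, 0, 0],
  [0, 0, 0],
], fingers=[0.2, 0.2, 0.2, 0.2, 0.2], twist=[0, 0, 0, 0, 0])

```text
t: 8.6
ee_pos: [530.3, 137.5, 89.8]
ee_rot: [0.001, 0.242, 0.97, 0.0]
contact_force: [-2.0, 0.8, 13.5]
grip_width: 27.0
```

play_rows([
  [0, 0, -0.004],
  [0, 0, -0.009],
  [0, 0, -0.014],
  [0, 0, -0.019],
  [0, 0, -0.024],
], fingers=[0.2, 0.2, 0.2, 0.2, 0.2], twist=[0, 0, 0, 0, 0])

```text
t: 9.22
ee_pos: [529.4, 137.1, 102.5]
ee_rot: [-0.0, 0.242, 0.97, -0.0]
contact_force: [-0.1, 0.6, -2.7]
grip_width: 26.8
```

play_rows([
  [0, 0, -0.02],
  [0, 0, -0.06],
  [0, 0, -0.06],
  [0, 0, -0.06],
], fingers=[0.2, 0.2, 0.2, 0.2], twist=[0, 0, 0, 0])

```text
t: 9.72
ee_pos: [529.4, 137.0, 138.6]
ee_rot: [-0.0, 0.242, 0.97, -0.0]
contact_force: [-1.0, 0.2, -3.0]
grip_width: 27.2
```

Run:
```python
from h import *
s=get_obs()
print(s["t"],s["ee_pos"],s["ee_rot"],s["grip_width"],s["contact_force"],go((569.5,-114.2,139)))
```

```text
9.725 [529.43677138 137.01815643 138.59363993] [-1.98986159e-04  2.42121917e-01  9.70245806e-01 -1.17881329e-04] 27.210837581234372 [-1.03313963  0.23144568 -2.96806174] [-0.2557 -0.3382 -0.0007]
```

play_rows([
  [-0.05, -0.066, 0],
  [-0.1, -0.132, 0],
  [-0.15, -0.198, 0],
  [-0.2, -0.264, 0],
  [-0.24, -0.317, 0],
], fingers=[0.2, 0.2, 0.2, 0.2, 0.2], twist=[0, 0, 0, 0, 0])

```text
t: 10.35
ee_pos: [566.7, -101.0, 137.7]
ee_rot: [-0.001, 0.243, 0.97, -0.0]
contact_force: [0.6, 0.1, -2.7]
grip_width: 26.7
```

play_rows([
  [-0.0157, -0.0212, 0.02],
  [-0.0157, -0.0212, 0.07],
  [-0.0157, -0.0212, 0.09],
  [-0.0157, -0.0212, 0.09],
], fingers=[0.2, 0.2, 0.2, 0.2], twist=[0, 0, 0, 0])

```text
t: 10.85
ee_pos: [568.8, -112.4, 83.6]
ee_rot: [-0.002, 0.241, 0.97, 0.0]
contact_force: [-0.6, 0.3, -2.8]
grip_width: 26.5
```

Run:
```python
from h import *
s=get_obs();a=[]
for n in("scene","side"):
    p=eyes.camera_params(n);im=eyes.capture(n);u,v=(190,175) if n=="scene" else (311,258)
    a.append(cv2.resize(im[v-32:v+32,u-32:u+32],(400,400),interpolation=2))
    f=lambda X:((proj(p,X)-[u-32,v-32]+.5)*400/64).round(0)
    print(n,"mat c", f((569.5,-114.2,6)),"foot bottom c",f((*s["ee_pos"][:2],s["ee_pos"][2]-44.5)))
cv2.imwrite("pics/c4.png",np.hstack(a))
print(s["t"],s["ee_pos"],s["ee_rot"],s["grip_width"],s["contact_force"],go((569.5,-114.2,51)))
```

```text
scene mat c [197. 230.] foot bottom c [191. 191.]
side mat c [203. 247.] foot bottom c [209. 190.]
10.85 [ 568.84620413 -112.4244309    83.63802778] [-1.56328601e-03  2.41157199e-01  9.70484775e-01  2.50249839e-04] 26.53436808270119 [-0.59842559  0.3475005  -2.75464154] [ 0.0002 -0.0024  0.057 ]
```

View pics/c4.png

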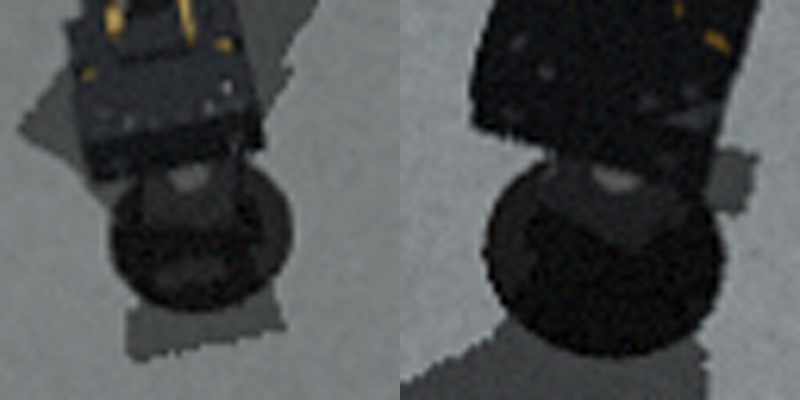

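Scene and side both show the stamp hovering over the mat: foot at (191,195) in the scene half and (610,200) in the side half, as predicted for about 33 mm height. Lowering gently.

play_rows([
  [0, -0.002, 0.02],
  [0, -0.002, 0.04],
  [0, -0.002, 0.046],
  [0, -0.002, 0.049],
  [0, -0.002, 0.05],
], fingers=[0.2, 0.2, 0.2, 0.2, 0.2], twist=[0, 0, 0, 0, 0])

```text
t: 11.58
ee_pos: [569.4, -115.1, 54.9]
ee_rot: [0.0, 0.242, 0.97, 0.0]
contact_force: [0.5, -0.3, -3.1]
grip_width: 26.9
```

play_rows([
  [0, 0, 0.001],
  [0, 0, 0.002],
  [0, 0, 0.003],
  [0, 0, 0.004],
], fingers=[0.2, 0.2, 0.2, 0.2], twist=[0, 0, 0, 0])

```text
t: 12.08
ee_pos: [569.3, -115.1, 52.5]
ee_rot: [0.0, 0.242, 0.97, 0.0]
contact_force: [0.0, -0.4, -2.6]
grip_width: 27.1
```

play_rows([
  [0, 0, 0.001],
  [0, 0, 0.002],
  [0, 0, 0.003],
  [0, 0, 0.003],
  [0, 0, 0.003],
], fingers=[0.2, 0.2, 0.2, 0.2, 0.2], twist=[0, 0, 0, 0, 0])

```text
t: 12.7
ee_pos: [569.2, -115.1, 50.7]
ee_rot: [-0.0, 0.242, 0.97, 0.0]
contact_force: [-0.2, 0.3, -3.2]
grip_width: 26.9
```

play_rows([
  [0, 0, 0.001],
  [0, 0, 0.002],
  [0, 0, 0.002],
  [0, 0, 0.002],
], fingers=[0.2, 0.2, 0.2, 0.2], twist=[0, 0, 0, 0])

```text
t: 13.2
ee_pos: [569.7, -115.0, 50.0]
ee_rot: [0.0, 0.242, 0.97, 0.0]
contact_force: [-1.2, 2.0, 5.7]
grip_width: 26.9
```

The stamp is in contact with the mat. I'll ease off slightly, open, and check before retreating.

play_rows([
  [0, 0, -0.0006],
  [0, 0, -0.0006],
  [0, 0, -0.0006],
  [0, 0, -0.0006],
  [0, 0, -0.0006],
], fingers=[0.2, 0.2, 0.4, 0.7, 1], twist=[0, 0, 0, 0, 0])

```text
t: 13.82
ee_pos: [569.1, -115.1, 49.6]
ee_rot: [-0.0, 0.242, 0.97, -0.0]
contact_force: [-0.5, 0.5, -0.4]
grip_width: 53.3
```

play_rows([
  [0, 0, 0],
  [0, 0, 0],
  [0, 0, 0],
  [0, 0, 0],
  [0, 0, 0],
], fingers=[1, 1, 1, 1, 1], twist=[0, 0, 0, 0, 0])

```text
t: 14.45
ee_pos: [569.3, -115.1, 49.8]
ee_rot: [-0.0, 0.242, 0.97, 0.0]
contact_force: [0.2, -0.1, 0.1]
grip_width: 88.2
```

play_rows([
  [0, 0, -0.03],
  [0, 0, -0.08],
  [0, 0, -0.14],
  [0, 0, -0.22],
  [0, 0, -0.25],
], fingers=[1, 1, 1, 1, 1], twist=[0, 0, 0, 0, 0])

```text
t: 15.08
ee_pos: [570.9, -115.2, 204.1]
ee_rot: [0.003, 0.242, 0.97, 0.0]
contact_force: [0.2, -0.0, -0.6]
grip_width: 88.2
```

play_rows([
  [0.08, 0.05, 0],
  [0.16, 0.1, 0],
  [0.24, 0.15, 0],
  [0.3, 0.2, 0],
  [0.3, 0.2, 0],
], fingers=[1, 1, 1, 1, 1], twist=[0, 0, 0, 0, 0])

```text
t: 15.7
ee_pos: [465.6, 79.6, 201.3]
ee_rot: [0.0, 0.238, 0.971, 0.001]
contact_force: [0.3, -0.8, 0.1]
grip_width: 87.8
```

Run:
```python
from h import *
s=get_obs();a=[]
for n in("scene","side"):
    p=eyes.camera_params(n);im=eyes.capture(n);u,v=(225,190) if n=="scene" else (295,215)
    a.append(cv2.resize(im[v-65:v+65,u-65:u+65],(400,400),interpolation=2))
    f=lambda X:((proj(p,X)-[u-65,v-65]+.5)*400/130).round(0)
    print(n,"mat c", f((569.5,-114.2,6)),"handle top exp",f((569.5,-114.2,104)))
cv2.imwrite("pics/c5.png",np.hstack(a))
print(s["t"],s["ee_pos"],s["grip_width"],s["contact_force"])
```

```text
scene mat c [ 91. 169.] handle top exp [ 76. 107.]
side mat c [251. 356.] handle top exp [265. 274.]
15.7 [465.57740802  79.59854287 201.28257294] 87.80406337689737 [ 0.30338456 -0.82828918  0.09191488]
```

View pics/c5.png

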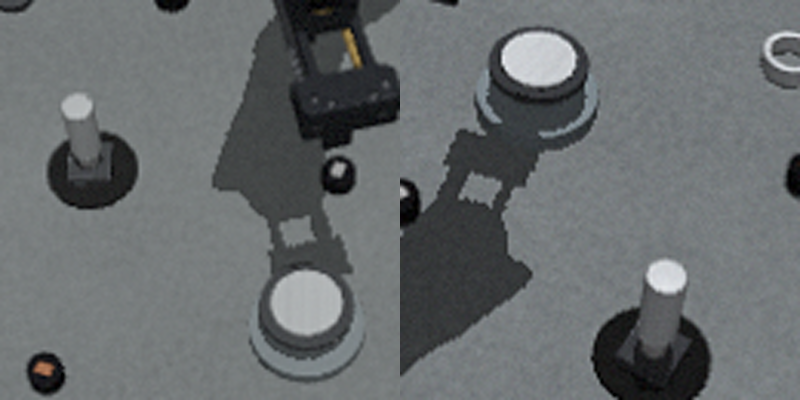

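The stamp stands upright on the mat: handle top at scene crop (77,106) and side crop (666,276), against expected (76,107) and (665,274). The foot is centred on the mat, the table is back up and the gripper is clear.

```bash
python3 -c "
from h import *
print(job.job_done())"
```

```text
the job is handed in; nothing more can be done
None
```

The job is done and handed in at about 16 s of the 48 s allowed; the hand-in reports no verdict.

- **Pressing:** I gripped the grey square-foot stamp with 45 N and pressed it on the coupon of the grey stand until the height stopped changing. The foot force was about 16 N, above the 11 N that puts the table at its stop. I held it there for over a second and lifted it straight up, with about 1 mm of sideways drift in the tool reading between hold and lift-off.
- **Putting away:** I set the stamp on the black mat with about 8 N of contact force, eased off, released it and backed the gripper away.
- **Last checks:** Both cameras show the stamp upright, with the handle top within about 1 pixel of where it should be. The foot is within about 2 mm of the mat's middle, and the gripper touches nothing.
- **Disagreements:** The two cameras placed the mat's middle 6 mm apart in y (-111 and -117), so I used the mean. They placed the coupon's middle about 2 mm apart. I did not take a picture during the press, so the table's depth rests on the force and height readings.

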